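# Find the deeper of a heating block's two thermometer wells with a depth gauge

## Task

The reference probe belongs in the deeper of the heating block's two narrow thermometer wells. Measure the left-hand well with the depth gauge, its bar flat on the block and its rod slid down until it gently bottoms, and then feel for the bottom of the right-hand well the same way. Leave the gauge standing in the deeper of the two, bar flat on the block and rod on the bottom, so that I can read the depth off it; the sample tubes stay where they are.

Things in the scene. Friction and masses are not known exactly. Their poses are not given: they have to be found in the camera images.
- block: aluminium heating block on a black foot, fixed, 104 (x) x 150 (y) x 85 mm high; origin under its centre, z up, +y to the left as the robot sees it. 3 x 2 wide tube wells (15 mm) fill its middle (y from -22 to +22 mm); capped sample tubes stand in three of them and rise 34 mm above the top. The top is bare at both ends but for one narrow thermometer well each
- well_left (a point): centre of the mouth of the left-hand (+y) thermometer well, at x = 0, y = +54 mm of the block: a narrow vertical blind hole 11 mm wide, level with the block's top (z = 85 mm); axes as the block's. Its depth cannot be seen. One of the two wells is 40 to 50 mm deep and the other 57 to 68 mm, either way round; the floors are flat and hard
- well_right (a point): centre of the mouth of the right-hand (-y) thermometer well, at x = 0, y = -54 mm of the block, as well_left. The gauge's bar fits across the block's end over a well when it lies along the block's x; along y it would meet the tubes
- gauge_rest: the gauge's rest, grey, fixed: foot 100 (x) x 96 (y) x 10 mm and two uprights 12 mm thick centred at y = -31 and +31 mm, free space between them; each has a notch at its top, 38 mm wide in x with cheeks 8 mm high, in which the gauge's bar lies along y at the start. Origin under its centre, z up
- bar_underside (a point): the depth gauge, loose, 0.19 kg in all: a steel bar 30 (x) x 90 (y) x 16 mm high with a boss 22 mm wide and 10 mm high on its middle, through which a rod slides straight up and down. This point is the centre of the bar's flat underside, on the rod's axis; z up, y along the bar. At the start the bar lies in the notches of the rest, 92 mm above the worktop. Half a turn about z makes no difference to it
- rod_head (a point): centre of the head on the rod's top, black, 26 (x) x 14 (y, along the bar) x 30 mm high, to be gripped from above across its 14 mm; it carries the whole gauge. It lies 118 mm above the rod's tip; axes as the bar's
- rod_tip (a point): lower end of the gauge's rod, steel, 8 mm thick with the last 3.5 mm tapered to 4.4 mm; on the rod's axis; axes as the bar's
- depth_rod (a joint): how far the rod's tip stands out below the bar's underside, in m, 0 to 0.075; grows as the head is pushed down towards the bar while the bar is held up by something. It starts at 0.010 to 0.022. The rod slides in the bar against friction of about 4 N and stays where it is left; the bar does not slip along it by its own weight, so that a rod that bottoms early leaves the bar hovering. When the bar lands on the block the force may jump to 10 N or so before the rod slides on
- tube_2: capped sample tube, loose, 16 mm wide and 84 mm high, standing in the block; origin under its foot
- tube_5: capped sample tube, as tube_2
- tube_6: capped sample tube, as tube_2
Not all that is in view belongs to the job. What is shaped like the part that bears bar_underside but pink is not meant.

How it is judged:
By the outcome, as a careful person would: the job done as asked, in the order asked, and still so for the second after the job is handed in, with the robot touching nothing.
It also fails if it takes over 61 s, if anything falls off the work surface, if the arm or the gripper's body presses on something with over 40 N, if the wrist force passes 120 N, or if a joint passes its speed limit or range.

## Robot

A 7-joint arm with a two-finger parallel gripper is mounted at the origin on a cart in front of the work surface, level with it; the furniture and walls round the work are solid. World frame = base frame: x ahead of the robot, y to its left, z up, the work surface at z = 0. Lengths are in m, angles in rad, forces in N, time in s.
With the tool pointing down it reaches from about 0.425 to 0.925 m from the base axis. Payload 6.8 kg.
Tool frame: the origin (TCP) lies on the centre line of the jaws, within the pads' length; the fingertips stand bot.tip_reach ahead of it and the grasp point (between the pads) lies 3 mm ahead of it (bot.tip_reach is the distance from the TCP to the fingertips, in m); z points along the fingers, y is the line along which they close (so a half turn about z gives the same grasp; the last joint's range is limited). The gripper opens to 85 mm and grips with 20 to 120 N. Pads are 22 mm wide; open, the fingers measure 114 mm over their backs; the gripper's body (76 mm by 85 mm) begins 54 mm behind the grasp point. The pads swing forward as they close: fully open they stand 13 mm farther back than shut.
Start: joints at [-1.266, 0.477, 0.022, 1.555, -0.011, 1.109, -0.083], TCP at [0.271, 0.618, 0.253] pointing down, gripper open.
Joint ranges: [-2.96, 2.96], [-0.34, 2.1], [-1.41, 1.46], [0.24, 2.44], [-1.37, 4.51], [0.17, 1.92], [-2.96, 2.96]. Speed limits (rad/s): [2.39, 2.39, 3.14, 3.14, 3.14, 3.14, 3.14].

## Interface

Orientations are given as a unit quaternion [w, x, y, z].
In Python, from station import bot gives the robot as it stands.
- The arm moves only by the tool jog_arm, never from a script. Its argument "deltas" is a list of rows, each a list of 7 numbers: the shift along the world's x, y, z in m, then the turn, a rotation vector about the world's x, y, z in rad, then the opening, from 0 (shut) to 1 (fully open). In form: [[x, y, z, rx, ry, rz, grip], ...]. A call has 1 to 10 rows; each row shifts and turns the commanded pose from where the row before left it; what a row does not reach is not made up. A row lasts 1/10 s, in which the tool goes at most 50 mm and 8.59 degrees, less where a joint would pass 70% of its speed; a pose out of reach is approached as far as the arm can. A call with a gripper value outside its range is refused whole. The fingers move at their own pace and stop on an object; "newtons" is the grip in N (left out, the last holds). Time passes only in rows, so rows that do not move let the fingers close. It gives the time, the measured TCP pose, the force, the opening and the grip force at its end, in the units of the state.
- bot.get_obs(): the state, without advancing time (a new reading comes with each control period).
- bot.read_camera(name): name is "side" or "top" or "wrist"; returns a dict with "img" (420x560x3 uint8, red, green, blue), "K" (3x3 intrinsics, pixels), "dist_coeffs" ([k1, k2, p1, p2, k3] as OpenCV has them; the pictures are not rectified), "eye" and "attitude" of the camera in the world. Camera axes: x right, y down, z forward; pixel columns grow to the right and rows downward; lengths in m; the calibration is good to about 2 mm. A picture is of the moment at which its call begins. There is no depth.
- bot.hand_in(): hands the job in; it is judged then, once.
The state is a dict: "t": time; "q": joint angles; "joint_vel": joint speeds; "joint_torque": joint torques, N m; "eef_pos": TCP position; "tool_rot": TCP orientation; "contact_force": force on the tool from outside, world axes, zero at the start; "torque": the same for the moment, N m; "gripper_width": opening from 0.0 (shut) to 1.0 (fully open); "grasp_force": force on a finger pad.
Only numpy, scipy, OpenCV 4.12 (cv2) and the standard library are available. Lean on these libraries where they do the work, as an engineer would, in place of code of your own. Each camera call takes 0.05 s, during which the arm holds its last target. There are 200 camera calls.

## Working session

There is one attempt and no reset: what is moved stays moved. The work goes in short steps, Python scripts to look and compute and a tool call to move; the robot and the scene stay as the last step left them, time stands still between calls to the robot, and variables do not carry over. Pictures are saved under pics/ and viewed, at most 10 in all, crops included, and the job is handed in when it is done.

Besides the shell and the picture viewer there is one more tool, called after "Call:" as a command line: name --pt "numbers of a row" for each row, then --argument value for the rest. jog_arm: Moves the arm, as the interface text tells. Its arguments: {"type":"object","properties":{"deltas":{"type":"array"},"newtons":{"type":"number"}},"required":["deltas"]}

```bash
mkdir -p pics; ls; python3 - <<'E'
from station import bot
import cv2,numpy as np
o=bot.get_obs()
for k,v in o.items(): print(k,np.round(v,4))
print(bot.tip_reach)
for n in("top","side"):
    c=bot.read_camera(n); print(n,c["K"],c["dist_coeffs"],c["eye"],c["attitude"])
    cv2.imwrite(f"pics/{n}0.png",c["img"][:,:,::-1]); 
    np.savez(f"pics/{n}0.npz",**c)
E
```

```text
pics
t 0.0
q [-1.2661  0.4778  0.0223  1.5565 -0.0115  1.1093 -0.0831]
joint_vel [-0.0008 -0.0018 -0.0012 -0.0008  0.0017  0.0017 -0.0018]
joint_torque [ 1.00000e-04 -5.96454e+01  1.60830e+00 -2.81201e+01  1.26000e-02
  9.30000e-03  0.00000e+00]
eef_pos [0.2706 0.6178 0.2523]
tool_rot [-1.000e-04  2.049e-01  9.788e-01 -9.000e-04]
contact_force [ 0.257  -0.3974  0.235 ]
torque [ 0.0469  0.0342 -0.0047]
grasp_force 0.0
gripper_width 0.9983
0.022
top [[431.55795448   0.         285.02166085]
 [  0.         431.55795448 210.05022492]
 [  0.           0.           1.        ]] [-0.02867649  0.          0.          0.          0.        ] [0.37772901 0.06661546 0.97699734] [-0.04842157  0.70701049 -0.70171744  0.07337671]
side [[536.96577874   0.         282.20092082]
 [  0.         536.96577874 207.1504736 ]
 [  0.           0.           1.        ]] [0.03813743 0.         0.         0.         0.        ] [ 0.34373606 -0.69709639  0.56763603] [-0.50659163  0.85588928 -0.09008981  0.05198365]
```

View pics/top0.png

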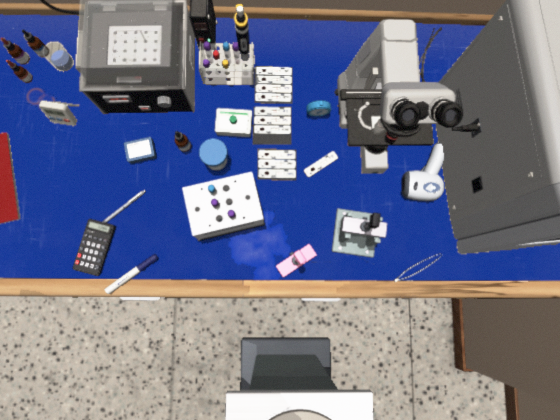

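View pics/side0.png

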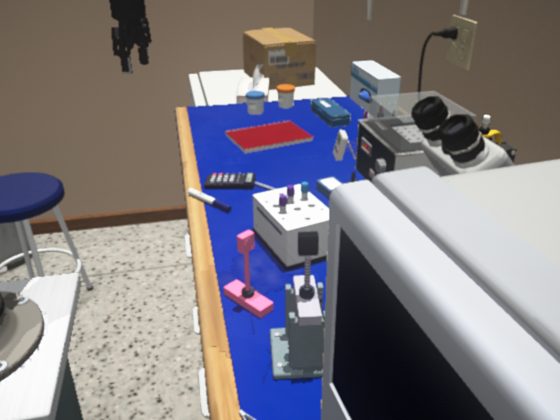

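The top view shows the white block at (223,205) and the grey rest with the gauge at (358,232), steel bar with its black head near (375,219). The pink lookalike is at (297,260) and lies on the worktop. The steel gauge in the grey rest fits the description, so I'll confirm it in one crop.

```bash
python3 - <<'E'
import cv2
i=cv2.imread("pics/top0.png")[165:265,175:395]
cv2.imwrite("pics/crop1.png",cv2.resize(i,None,fx=3.6,fy=3.6,interpolation=cv2.INTER_CUBIC))
E
```

```text
(no output)
```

View pics/crop1.png

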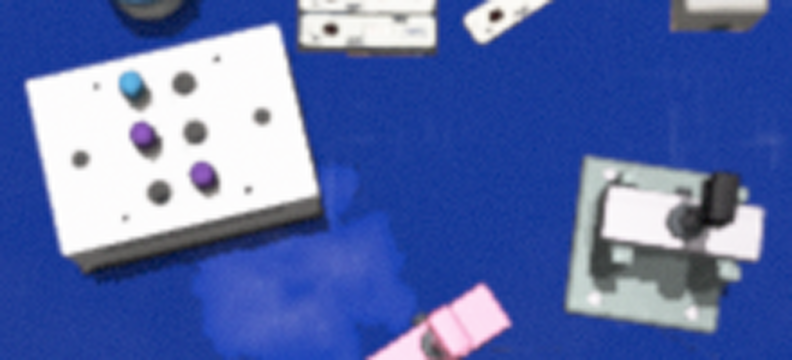

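The crop shows the block top with the left well at crop (80,159) and the right well at (262,116). The steel bar lies in the grey rest, its corners near (607,186), (763,207), (758,260) and (601,241), with the black head at (722,190). The pink one is a decoy.

```bash
cat >h.py <<'E'
import numpy as np,cv2
from scipy.spatial.transform import Rotation as R
def rot(c): return R.from_quat(np.roll(c["attitude"],-1)).as_matrix()
def at_z(c,uv,z):
    p=cv2.undistortPoints(np.array(uv,float).reshape(-1,1,2),c["K"],c["dist_coeffs"])[:,0]
    d=np.c_[p,np.ones(len(p))]@rot(c).T; e=np.array(c["eye"])
    return e+d*((z-e[2])/d[:,2])[:,None]
def proj(c,P):
    M=rot(c).T; return cv2.projectPoints(np.array(P,float).reshape(-1,1,3),cv2.Rodrigues(M)[0],-M@np.array(c["eye"]),c["K"],c["dist_coeffs"])[0][:,0]
E
python3 - <<'E'
from h import *
c=np.load("pics/top0.npz")
f=lambda l,z:at_z(c,(np.array(l)+.5)/3.6-.5+[175,165],z)
w=f([(80,159),(262,116)],.085);print("wells",w.round(4),np.linalg.norm(w[0]-w[1]))
d=w[0]-w[1];print("block yaw",np.degrees(np.arctan2(-d[0],d[1])))
k=f([(26,80),(278,25),(320,195),(66,255)],.085);print("corners mean",k.mean(0),"wells mean",w.mean(0));print(k.round(4))
b=f([(607,186),(763,207),(758,260),(601,241)],.108);print("bar",b.round(4),b.mean(0))
d=b[0]+b[3]-b[1]-b[2];print("bar yaw",np.degrees(np.arctan2(-d[0],d[1])),np.linalg.norm(d)/2)
h=f([(722,190)],.195);print("head",h)
g=f([(584,155),(744,172),(717,332),(567,311)],.01);print("foot",g.round(4),g.mean(0))
E
```

```text
wells [[0.534  0.2195 0.085 ]
 [0.5606 0.1147 0.085 ]] 0.10817707332897089
block yaw 14.26406294870642
corners mean [0.54709494 0.16614799 0.085     ] wells mean [0.54730336 0.16707914 0.085     ]
[[0.5805 0.2528 0.085 ]
 [0.6156 0.1063 0.085 ]
 [0.5143 0.0802 0.085 ]
 [0.478  0.2253 0.085 ]]
bar [[ 0.5175 -0.0834  0.108 ]
 [ 0.5063 -0.1729  0.108 ]
 [ 0.4759 -0.1689  0.108 ]
 [ 0.486  -0.0794  0.108 ]] [ 0.49641089 -0.12616782  0.108     ]
bar yaw -6.805520449906526 0.0901511637764085
head [[ 0.50205265 -0.12790179  0.195     ]]
foot [[ 0.5531 -0.086   0.01  ]
 [ 0.5432 -0.1885  0.01  ]
 [ 0.4414 -0.168   0.01  ]
 [ 0.454  -0.0737  0.01  ]] [ 0.4979357  -0.12903637  0.01      ]
```

Call:
jog_arm --pt "0.023 -0.037 0.005 0 0 0.0145 1" --pt "0.023 -0.037 0.005 0 0 0.0145 1" --pt "0.023 -0.037 0.005 0 0 0.0145 1" --pt "0.023 -0.037 0.005 0 0 0.0145 1" --pt "0.023 -0.037 0.005 0 0 0.0145 1" --pt "0.023 -0.037 0.005 0 0 0.0145 1" --pt "0.023 -0.037 0.005 0 0 0.0145 1" --pt "0.023 -0.037 0.005 0 0 0.0145 1" --pt "0.023 -0.037 0.005 0 0 0.0145 1" --pt "0.023 -0.037 0.005 0 0 0.0145 1"

```text
t: 1.1
eef_pos: [0.5012, 0.2465, 0.3033]
tool_rot: [-0.0, 0.133, 0.991, -0.0]
contact_force: [0.1, 0.8, 0.5]
gripper_width: 0.997
grasp_force: 0.0
```

Call:
jog_arm --pt "0 -0.037 0 0 0 0.0145 1" --pt "0 -0.037 0 0 0 0.0145 1" --pt "0 -0.037 0 0 0 0.0145 1" --pt "0 -0.037 0 0 0 0.0145 1" --pt "0 -0.037 0 0 0 0.0145 1" --pt "0 -0.037 0 0 0 0.0145 1" --pt "0 -0.037 0 0 0 0.0145 1" --pt "0 -0.037 0 0 0 0.0145 1" --pt "0 -0.037 0 0 0 0.0145 1" --pt "0 -0.037 0 0 0 0.0145 1"

```text
t: 2.1
eef_pos: [0.5003, -0.1231, 0.3031]
tool_rot: [-0.0, 0.061, 0.998, 0.0]
contact_force: [-0.2, -0.6, -0.0]
gripper_width: 0.999
grasp_force: 0.0
```

```bash
python3 - <<'E'
from station import bot
from h import *
w=bot.read_camera("wrist");s=bot.read_camera("side")
np.savez("pics/w1.npz",**w);np.savez("pics/s1.npz",**s)
a=w["img"][:,:,::-1];b=cv2.resize(s["img"][220:390,260:357,::-1],(240,420),interpolation=cv2.INTER_CUBIC)
cv2.imwrite("pics/m1.png",np.hstack([a,b])); print(w["eye"],bot.get_obs()["q"])
E
```

```text
[ 0.42893682 -0.11394421  0.42273549] [-0.22778604  0.1645903   0.40529232  1.89328343 -0.07010044  1.09766261
  1.64441459]
```

View pics/m1.png

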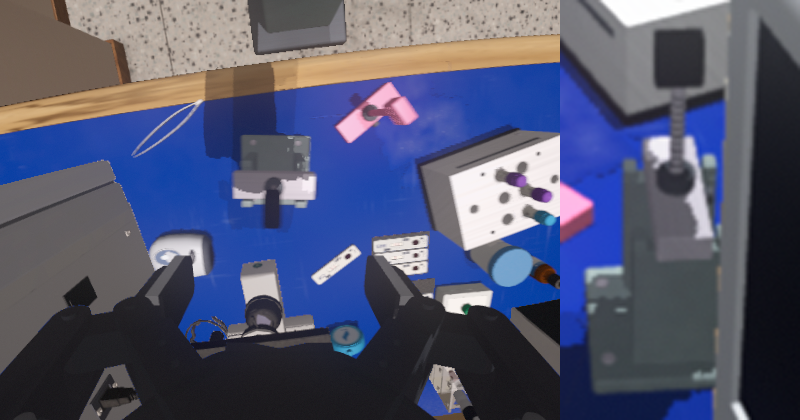

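The wrist view shows the gauge under the hand: bar corners about (233,178) to (316,198), and the black head along u=265–280, v=180–227. The side crop shows the head upright at original pixel (308,243).

```bash
python3 - <<'E'
from h import *
w=np.load("pics/w1.npz");s=np.load("pics/s1.npz")
p=cv2.undistortPoints(np.array([[[308.1,243.5]],[[308,232.5]],[[308,255.5]]]),s["K"],s["dist_coeffs"])[:,0]
d=np.c_[p,np.ones(3)]@rot(s).T
for q in d: print("side",s["eye"]+q*(-.135-s["eye"][1])/q[1])
for z in(.19,.2,.21): print("wrist",z,at_z(w,[(272.5,225),(272.5,205)],z).round(4).tolist())
yaw=np.radians(-7)
def box(c,sz): 
    o=np.array([[a,b,e] for a in(-.5,.5) for b in(-.5,.5) for e in(-.5,.5)])*sz
    return o@np.array([[np.cos(yaw),np.sin(yaw),0],[-np.sin(yaw),np.cos(yaw),0],[0,0,1]])+c
for n,c in(("w",w),("s",s)):
  for z in(.188,.194,.2):
    q=proj(c,box([.497,-.127,z],[.026,.014,.03]));print(n,z,q.min(0).round(1),q.max(0).round(1))
  q=proj(c,box([.497,-.127,.1],[.03,.09,.016]));print(n,"bar",q.min(0).round(1),q.max(0).round(1))
E
```

```text
side [ 0.49567364 -0.135       0.19513401]
side [ 0.49518828 -0.135       0.21171624]
side [ 0.49593405 -0.135       0.17663621]
wrist 0.19 [[0.5135, -0.1297, 0.19], [0.496, -0.1274, 0.19]]
wrist 0.2 [[0.5098, -0.129, 0.2], [0.4932, -0.1268, 0.2]]
wrist 0.21 [[0.5062, -0.1283, 0.21], [0.4903, -0.1263, 0.21]]
w 0.188 [263.7 186.1] [281.8 226.3]
w 0.194 [263.3 187.7] [281.9 229. ]
w 0.2 [262.9 189.3] [282.  231.9]
w bar [232.9 168.7] [316.1 198. ]
s 0.188 [296.8 231.7] [318.5 257.9]
s 0.194 [296.9 227.7] [318.6 254. ]
s 0.2 [296.9 223.7] [318.8 250.1]
s bar [292. 274.] [322.1 325.7]
```

Call:
jog_arm --pt "-0.002 -0.002 -0.022 0 0 0 1" --pt "-0.002 -0.002 -0.022 0 0 0 0.8" --pt "0 0 -0.022 0 0 0 0.6" --pt "0 0 -0.022 0 0 0 0.5" --pt "0 0 -0.019 0 0 0 0.4" --pt "0 0 0 0 0 0 0" --pt "0 0 0 0 0 0 0" --pt "0 0 0 0 0 0 0" --pt "0 0 0 0 0 0 0" --newtons 50

```text
t: 3.1
eef_pos: [0.4972, -0.1256, 0.1971]
tool_rot: [0.001, 0.061, 0.998, 0.0]
contact_force: [-0.6, 0.6, -2.3]
gripper_width: 0.155
grasp_force: 53.1
```

Call:
jog_arm --pt "0 0 0.015 0 0 0 0" --pt "0 0 0.03 0 0 0 0" --pt "0 0 0.03 0 0 0 0" --pt "0 0 0.03 0 0 0 0" --pt "0.002 0.02 0 0 0 -0.06 0" --pt "0.002 0.02 0 0 0 -0.08 0" --pt "0.002 0.02 0 0 0 -0.08 0" --pt "0.002 0.02 0 0 0 -0.08 0" --pt "0.002 0.02 0 0 0 -0.08 0" --pt "0.002 0.02 0 0 0 -0.08 0"

```text
t: 4.1
eef_pos: [0.5088, -0.0049, 0.302]
tool_rot: [0.0, 0.289, 0.957, 0.0]
contact_force: [0.8, -0.0, -0.7]
gripper_width: 0.155
grasp_force: 53.1
```

Call:
jog_arm --pt "0.003 0.025 0 0 0 -0.08 0" --pt "0.003 0.025 0 0 0 -0.08 0" --pt "0.003 0.025 0 0 0 -0.08 0" --pt "0.003 0.025 0 0 0 -0.08 0" --pt "0.003 0.025 0 0 0 -0.08 0" --pt "0.003 0.025 0 0 0 -0.08 0" --pt "0.003 0.025 0 0 0 -0.08 0" --pt "0.002 0.025 0 0 0 -0.08 0" --pt "0.002 0.025 0 0 0 -0.08 0" --pt "0 0 0 0 0 -0.024 0"

```text
t: 5.1
eef_pos: [0.5332, 0.2241, 0.3016]
tool_rot: [-0.001, 0.614, 0.789, 0.001]
contact_force: [-0.5, 0.5, -1.8]
gripper_width: 0.157
grasp_force: 53.2
```

Call:
jog_arm --pt "0.001 -0.003 -0.03 0 0 0 0" --pt "0 -0.002 -0.03 0 0 0 0" --pt "0 0 -0.005 0 0 0 0" --pt "0 0 0 0 0 0 0"

```text
t: 5.5
eef_pos: [0.5345, 0.2138, 0.2362]
tool_rot: [-0.0, 0.616, 0.788, -0.001]
contact_force: [0.0, -0.2, -0.9]
gripper_width: 0.158
grasp_force: 53.1
```

```bash
python3 - <<'E'
from station import bot
from h import *
w=bot.read_camera("wrist");s=bot.read_camera("side");t=bot.read_camera("top")
for n,c in zip("wst",(w,s,t)): np.savez(f"pics/{n}2.npz",**c)
a=cv2.resize(s["img"][130:270,225:345,::-1],(480,560),interpolation=cv2.INTER_CUBIC)
b=cv2.resize(t["img"][170:250,175:275,::-1],(320,256),interpolation=cv2.INTER_CUBIC)
d=cv2.resize(w["img"][:,:,::-1],(320,240),interpolation=cv2.INTER_AREA)
m=np.zeros((560,800,3),np.uint8);m[:,:480]=a;m[:256,480:]=b;m[300:540,480:]=d
cv2.imwrite("pics/m2.png",m)
E
```

```text
(no output)
```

View pics/m2.png

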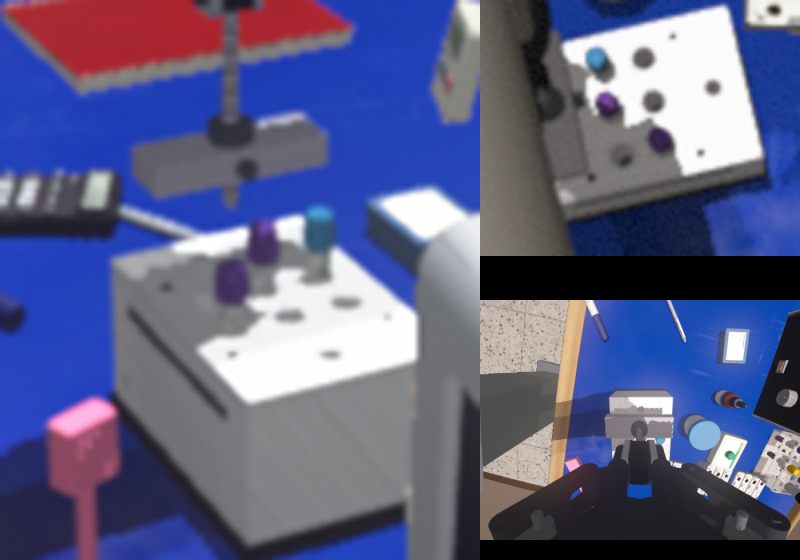

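The side crop shows the bar level over the block's left end, with the rod tip at original (282.8,181.2) and the right well at (307.4,218.4). The wrist view shows the bar along the block's x. I'll overlay the model projections to check the alignment.

```bash
python3 - <<'E'
from h import *
yb=np.radians(14.26); Rz=lambda y:np.array([[np.cos(y),-np.sin(y),0],[np.sin(y),np.cos(y),0],[0,0,1]])
C=np.array([.5472,.1668,0])
B=lambda p:(Rz(yb)@np.array(p,float).reshape(-1,3).T).T+C
top=B([(.052,.075,.085),(.052,-.075,.085),(-.052,-.075,.085),(-.052,.075,.085)])
th=np.linspace(0,6.3,25)
well=B(np.c_[.0055*np.cos(th),.054+.0055*np.sin(th),0*th+.085]); wr=B((0,-.054,.085))
T=np.array([.5345,.2138,0]); dz=.2362-.1971
bar=lambda z:(Rz(yb)@np.array([(.045,.015,z),(.045,-.015,z),(-.045,-.015,z),(-.045,.015,z)]).T).T+T
out=[]
for n,(x0,y0,x1,y1) in(("w",(190,140,390,290)),("s",(235,150,335,225))):
    c=np.load(f"pics/{n}2.npz"); k=4 if n=="w" else 8
    if n=="w":k=4
    im=cv2.resize(c["img"][y0:y1,x0:x1,::-1],None,fx=k,fy=k,interpolation=cv2.INTER_CUBIC)
    f=lambda P:((proj(c,P)-[x0,y0]+.5)*k).astype(np.int32)
    cv2.polylines(im,[f(top)],True,(0,0,255));cv2.polylines(im,[f(well)],True,(0,0,255))
    cv2.polylines(im,[f(bar(.092+dz))],True,(0,255,0));cv2.polylines(im,[f(bar(.108+dz))],True,(0,255,255))
    cv2.circle(im,tuple(map(int,f(T+[0,0,.071+dz])[0])),4,(0,255,0));cv2.circle(im,tuple(map(int,f(wr)[0])),4,(0,0,255))
    cv2.imwrite(f"pics/o{n}2.png",im)
E
```

```text
(no output)
```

View pics/ow2.png

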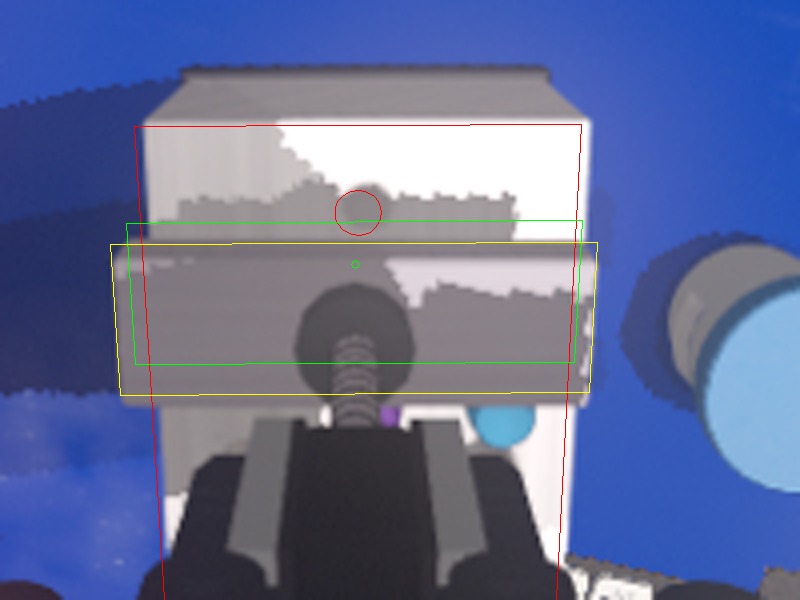

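View pics/os2.png

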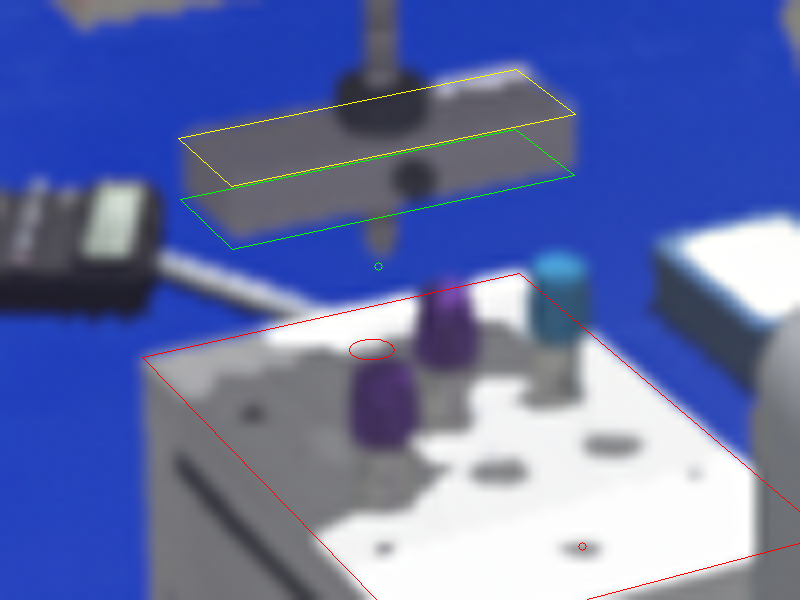

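The overlays show that in the wrist view the block sits about (+9,−6) crop px from the model and the bar about (+1,+12). In the side view the bar sits about 8–10 crop px high, and the block fits. I'll solve for the bar and block offsets jointly.

```bash
cat > fit.py <<'E'
from h import *
from scipy.optimize import least_squares
yb=np.radians(14.26); Rz=lambda y:np.array([[np.cos(y),-np.sin(y),0],[np.sin(y),np.cos(y),0],[0,0,1]])
w=np.load("pics/w2.npz");s=np.load("pics/s2.npz")
W=lambda l:(np.array(l)+.5)/4-.5+[190,140]; S=lambda l:(np.array(l)+.5)/8-.5+[235,150]
bx,by=.045,.015; u=.092+.0391
obs=[(w,W([(145,120),(590,120),(567,555)]),"k",[(-.052,.075,.085),(.052,.075,.085),None]),
]
Kp=np.array([(-.052,.075,.085),(.052,.075,.085)]);Kw=W([(145,120),(590,120)])
Kp2=np.array([(0,-.054,.085),(.052,.075,.085),(-.052,.075,.085)]);Ks=S([(578,548),(520,273),(141,359)])
Bp=np.array([(-bx,by,.016),(bx,by,.016),(-bx,-by,.016),(bx,-by,.016)]);Bw=W([(118,256),(597,256),(122,405),(585,405)])
Bp2=np.array([(-bx,-by,0),(bx,-by,0),(bx,-by,.016)]);Bs=S([(235,237),(577,163),(577,113)])
T=np.array([.5345,.2138,u]);C=np.array([.5472,.1668,0])
def f(p):
    o=p[:3]/1e3;b=p[3:5]/1e3
    pb=lambda P:(P+o)@Rz(yb).T+T
    pk=lambda P:(P+[*b,0])@Rz(yb).T+C
    r=[proj(w,pk(Kp))+p[5:7]-Kw,proj(s,pk(Kp2))+p[7:9]-Ks,proj(w,pb(Bp))+p[5:7]-Bw,proj(s,pb(Bp2))+p[7:9]-Bs]
    return np.r_[np.concatenate(r).ravel(),p[5:9]/2,p[0]/1,p[1]/3,p[2]/3,p[3:5]/2]
z=least_squares(f,np.zeros(9));print("bar off",z.x[:3].round(2),"block off",z.x[3:5].round(2),z.x[5:].round(2));print(z.fun.round(1))
o=z.x
rod=Rz(yb)@[o[0]/1e3,o[1]/1e3,0]+T; well=Rz(yb)@[o[3]/1e3,.054+o[4]/1e3,0]+C
print("rod",rod,"well",well,"move",(well-rod)[:2])
E
python3 fit.py
```

```text
bar off [-0.26 -2.57  1.06] block off [1.2  0.35] [ 0.82 -0.68 -0.39 -0.35]
[-0.7  0.5 -0.2 -0.1  0.6 -0.8 -0.1 -0.5  0.3 -0.8 -1.6  0.1  0.7 -0.5
  0.   0.4  1.6 -0.2 -0.3  1.2 -0.3  1.2 -0.1 -0.2  0.4 -0.3 -0.2 -0.2
 -0.3 -0.9  0.4  0.6  0.2]
rod [0.5348849  0.21124523 0.1311    ] well [0.53497889 0.21977451 0.        ] move [9.39889740e-05 8.52928156e-03]
```

Call:
jog_arm --pt "0 0.0045 0 0 0 0 0" --pt "0 0.004 0 0 0 0 0" --pt "0 0 -0.008 0 0 0 0" --pt "0 0 -0.008 0 0 0 0" --pt "0 0 -0.004 0 0 0 0" --pt "0 0 0 0 0 0 0"

```text
t: 6.25
eef_pos: [0.5342, 0.2224, 0.2151]
tool_rot: [-0.0, 0.616, 0.788, -0.001]
contact_force: [-0.5, 0.3, -1.9]
gripper_width: 0.155
grasp_force: 53.1
```

Call:
jog_arm --pt "0 0 -0.003 0 0 0 0" --pt "0 0 -0.003 0 0 0 0" --pt "0 0 -0.003 0 0 0 0" --pt "0 0 0 0 0 0 0"

```text
t: 6.65
eef_pos: [0.5345, 0.2227, 0.2068]
tool_rot: [-0.0, 0.616, 0.788, -0.0]
contact_force: [-0.7, 0.2, -2.4]
gripper_width: 0.154
grasp_force: 53.1
```

Call:
jog_arm --pt "0 0 -0.003 0 0 0 0" --pt "0 0 -0.003 0 0 0 0" --pt "0 0 0 0 0 0 0"

```text
t: 6.95
eef_pos: [0.5345, 0.2227, 0.2008]
tool_rot: [-0.0, 0.616, 0.788, -0.0]
contact_force: [-0.3, -0.0, -1.7]
gripper_width: 0.154
grasp_force: 53.1
```

Call:
jog_arm --pt "0 0 -0.003 0 0 0 0" --pt "0 0 -0.003 0 0 0 0" --pt "0 0 0 0 0 0 0"

```text
t: 7.25
eef_pos: [0.5345, 0.2227, 0.1948]
tool_rot: [-0.0, 0.616, 0.788, -0.0]
contact_force: [-0.3, 0.2, -2.1]
gripper_width: 0.161
grasp_force: 53.1
```

```bash
python3 - <<'E'
from station import bot
from h import *
w=bot.read_camera("wrist");s=bot.read_camera("side")
for n,c in zip("ws",(w,s)): np.savez(f"pics/{n}3.npz",**c)
a=cv2.resize(s["img"][140:240,245:345,::-1],(400,400),interpolation=cv2.INTER_CUBIC)
b=cv2.resize(w["img"][140:280,220:360,::-1],(400,400),interpolation=cv2.INTER_CUBIC)
cv2.imwrite("pics/m3.png",np.hstack([a,b]))
E
```

```text
(no output)
```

View pics/m3.png

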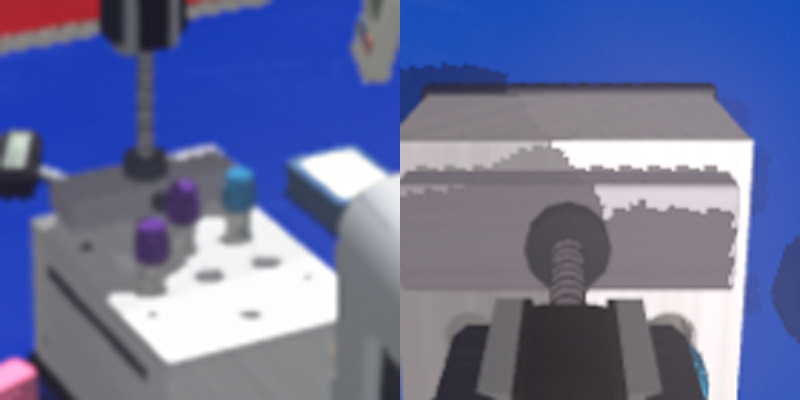

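Both views show the bar just above the block's left end, along its x, with the rod in the left well and no contact force. Continuing down.

Call:
jog_arm --pt "0 0 -0.002 0 0 0 0" --pt "0 0 -0.002 0 0 0 0" --pt "0 0 -0.001 0 0 0 0" --pt "0 0 0 0 0 0 0"

```text
t: 7.75
eef_pos: [0.5347, 0.2228, 0.1901]
tool_rot: [-0.0, 0.616, 0.788, -0.0]
contact_force: [-0.3, -0.5, -1.4]
gripper_width: 0.157
grasp_force: 53.1
```

Call:
jog_arm --pt "0 0 -0.001 0 0 0 0" --pt "0 0 -0.001 0 0 0 0" --pt "0 0 -0.001 0 0 0 0" --pt "0 0 0 0 0 0 0"

```text
t: 8.15
eef_pos: [0.5348, 0.2228, 0.1876]
tool_rot: [-0.0, 0.616, 0.788, 0.0]
contact_force: [-0.5, -0.2, 1.8]
gripper_width: 0.157
grasp_force: 53.5
```

Call:
jog_arm --pt "0 0 -0.002 0 0 0 0" --pt "0 0 -0.002 0 0 0 0" --pt "0 0 -0.002 0 0 0 0" --pt "0 0 0 0 0 0 0"

```text
t: 8.55
eef_pos: [0.5348, 0.2228, 0.181]
tool_rot: [0.0, 0.616, 0.788, 0.0]
contact_force: [-0.1, 0.2, 0.5]
gripper_width: 0.156
grasp_force: 53.5
```

Call:
jog_arm --pt "0 0 -0.003 0 0 0 0" --pt "0 0 -0.003 0 0 0 0" --pt "0 0 -0.003 0 0 0 0" --pt "0 0 0 0 0 0 0"

```text
t: 8.95
eef_pos: [0.5348, 0.2228, 0.1717]
tool_rot: [0.0, 0.616, 0.788, -0.0]
contact_force: [-0.3, 0.3, -2.4]
gripper_width: 0.15
grasp_force: 53.1
```

Call:
jog_arm --pt "0 0 -0.001 0 0 0 0" --pt "0 0 -0.001 0 0 0 0"

```text
t: 9.15
eef_pos: [0.5348, 0.2228, 0.1704]
tool_rot: [-0.0, 0.616, 0.788, 0.0]
contact_force: [-1.4, -0.1, 3.5]
gripper_width: 0.159
grasp_force: 54.0
```

Call:
jog_arm --pt "0 0 -0.001 0 0 0 0" --pt "0 0 -0.001 0 0 0 0"

```text
t: 9.35
eef_pos: [0.5348, 0.2228, 0.1684]
tool_rot: [0.0, 0.616, 0.788, 0.0]
contact_force: [-1.3, -1.4, 4.2]
gripper_width: 0.159
grasp_force: 54.0
```

Call:
jog_arm --pt "0 0 -0.001 0 0 0 0"

```text
t: 9.45
eef_pos: [0.5348, 0.2228, 0.1673]
tool_rot: [0.0, 0.616, 0.788, 0.0]
contact_force: [-1.0, -0.3, 3.5]
gripper_width: 0.157
grasp_force: 54.0
```

Sliding force is steady at about 4 N. I'll keep going in 2 mm steps.

Call:
jog_arm --pt "0 0 -0.001 0 0 0 0" --pt "0 0 -0.001 0 0 0 0"

```text
t: 9.65
eef_pos: [0.5348, 0.2228, 0.1653]
tool_rot: [0.0, 0.616, 0.788, 0.0]
contact_force: [-1.4, -1.3, 3.7]
gripper_width: 0.157
grasp_force: 54.0
```

Call:
jog_arm --pt "0 0 -0.001 0 0 0 0" --pt "0 0 -0.001 0 0 0 0"

```text
t: 9.85
eef_pos: [0.5348, 0.2228, 0.1632]
tool_rot: [0.0, 0.616, 0.788, 0.0]
contact_force: [-2.1, -0.5, 3.1]
gripper_width: 0.155
grasp_force: 54.0
```

Call:
jog_arm --pt "0 0 -0.001 0 0 0 0" --pt "0 0 -0.001 0 0 0 0"

```text
t: 10.05
eef_pos: [0.5348, 0.2228, 0.1612]
tool_rot: [0.0, 0.616, 0.788, 0.0]
contact_force: [-2.2, -1.4, 3.4]
gripper_width: 0.153
grasp_force: 54.0
```

Call:
jog_arm --pt "0 0 -0.001 0 0 0 0" --pt "0 0 -0.001 0 0 0 0"

```text
t: 10.25
eef_pos: [0.5348, 0.2228, 0.1592]
tool_rot: [-0.0, 0.616, 0.788, -0.0]
contact_force: [-1.3, -1.4, 3.3]
gripper_width: 0.154
grasp_force: 54.0
```

Call:
jog_arm --pt "0 0 -0.001 0 0 0 0" --pt "0 0 -0.001 0 0 0 0"

```text
t: 10.45
eef_pos: [0.5348, 0.2228, 0.1572]
tool_rot: [0.0, 0.616, 0.788, 0.0]
contact_force: [-1.8, -0.9, 4.0]
gripper_width: 0.153
grasp_force: 54.0
```

Call:
jog_arm --pt "0 0 -0.001 0 0 0 0" --pt "0 0 -0.001 0 0 0 0"

```text
t: 10.65
eef_pos: [0.5348, 0.2228, 0.1552]
tool_rot: [-0.0, 0.616, 0.788, -0.0]
contact_force: [-1.8, -1.2, 4.9]
gripper_width: 0.155
grasp_force: 54.0
```

Call:
jog_arm --pt "0 0 -0.001 0 0 0 0" --pt "0 0 -0.001 0 0 0 0"

```text
t: 10.85
eef_pos: [0.5348, 0.2228, 0.1532]
tool_rot: [-0.0, 0.616, 0.788, -0.0]
contact_force: [-2.4, -1.8, 3.6]
gripper_width: 0.155
grasp_force: 54.0
```

Call:
jog_arm --pt "0 0 -0.001 0 0 0 0" --pt "0 0 -0.001 0 0 0 0"

```text
t: 11.05
eef_pos: [0.5348, 0.2228, 0.1512]
tool_rot: [-0.0, 0.616, 0.788, -0.0]
contact_force: [-2.5, -1.5, 4.0]
gripper_width: 0.154
grasp_force: 54.0
```

Call:
jog_arm --pt "0 0 -0.001 0 0 0 0" --pt "0 0 -0.001 0 0 0 0"

```text
t: 11.25
eef_pos: [0.5348, 0.2228, 0.1492]
tool_rot: [-0.0, 0.616, 0.788, -0.0]
contact_force: [-2.2, -0.9, 3.8]
gripper_width: 0.158
grasp_force: 54.0
```

Call:
jog_arm --pt "0 0 -0.001 0 0 0 0" --pt "0 0 -0.001 0 0 0 0"

```text
t: 11.45
eef_pos: [0.5348, 0.2228, 0.1472]
tool_rot: [0.0, 0.616, 0.788, -0.0]
contact_force: [-2.1, -1.7, 4.3]
gripper_width: 0.151
grasp_force: 54.0
```

Call:
jog_arm --pt "0 0 -0.001 0 0 0 0" --pt "0 0 -0.001 0 0 0 0"

```text
t: 11.65
eef_pos: [0.5347, 0.2228, 0.1452]
tool_rot: [-0.0, 0.616, 0.788, -0.0]
contact_force: [-2.0, -1.5, 4.0]
gripper_width: 0.158
grasp_force: 54.0
```

Call:
jog_arm --pt "0 0 -0.001 0 0 0 0" --pt "0 0 -0.001 0 0 0 0"

```text
t: 11.85
eef_pos: [0.5348, 0.2228, 0.1432]
tool_rot: [-0.0, 0.616, 0.788, -0.0]
contact_force: [-2.3, -1.5, 3.9]
gripper_width: 0.158
grasp_force: 54.0
```

Call:
jog_arm --pt "0 0 -0.001 0 0 0 0" --pt "0 0 -0.001 0 0 0 0"

```text
t: 12.05
eef_pos: [0.5348, 0.2228, 0.1412]
tool_rot: [-0.0, 0.616, 0.788, -0.0]
contact_force: [-2.5, -0.6, 7.0]
gripper_width: 0.155
grasp_force: 54.4
```

Call:
jog_arm --pt "0 0 -0.0005 0 0 0 0" --pt "0 0 0 0 0 0 0"

```text
t: 12.25
eef_pos: [0.5349, 0.2228, 0.1411]
tool_rot: [-0.0, 0.616, 0.788, 0.0]
contact_force: [-2.9, -0.2, 6.5]
gripper_width: 0.157
grasp_force: 54.3
```

Call:
jog_arm --pt "0 0 -0.0005 0 0 0 0" --pt "0 0 -0.0005 0 0 0 0"

```text
t: 12.45
eef_pos: [0.5351, 0.2229, 0.1408]
tool_rot: [-0.0, 0.616, 0.788, 0.0]
contact_force: [-5.6, -1.7, 15.9]
gripper_width: 0.158
grasp_force: 55.7
```

The left well bottoms at TCP z≈0.141, about 67 mm of rod, so it looks like the deep one. Now I'll lift clear of the tubes and go to the right well.

Call:
jog_arm --pt "0 0 0.006 0 0 0 0" --pt "0 0 0.012 0 0 0 0" --pt "0 0 0.016 0 0 0 0" --pt "0 0 0.016 0 0 0 0" --pt "0 0 0.016 0 0 0 0" --pt "0 0 0.016 0 0 0 0" --pt "0 0 0.018 0 0 0 0" --pt "0 0 0.018 0 0 0 0" --pt "0 0 0.006 0 0 0 0" --pt "0 0 0 0 0 0 0"

```text
t: 13.45
eef_pos: [0.5352, 0.2231, 0.2648]
tool_rot: [0.0, 0.616, 0.788, 0.001]
contact_force: [0.3, -0.2, -2.8]
gripper_width: 0.158
grasp_force: 53.2
```

Call:
jog_arm --pt "0.0032 -0.0138 0 0 0 0 0" --pt "0.004 -0.015 0 0 0 0 0" --pt "0.004 -0.016 0 0 0 0 0" --pt "0.004 -0.016 0 0 0 0 0" --pt "0.004 -0.016 0 0 0 0 0" --pt "0.004 -0.016 0 0 0 0 0" --pt "0.003 -0.012 0 0 0 0 0" --pt "0 0 -0.01 0 0 0 0" --pt "0 0 -0.01 0 0 0 0" --pt "0 0 0 0 0 0 0"

```text
t: 14.45
eef_pos: [0.5594, 0.1187, 0.2414]
tool_rot: [-0.001, 0.615, 0.788, -0.002]
contact_force: [-0.1, 1.1, -2.8]
gripper_width: 0.157
grasp_force: 53.1
```

```bash
python3 - <<'E'
from station import bot
from h import *
w=bot.read_camera("wrist");s=bot.read_camera("side")
for n,c in zip("ws",(w,s)): np.savez(f"pics/{n}4.npz",**c)
a=cv2.resize(s["img"][130:230,245:345,::-1],(500,500),interpolation=cv2.INTER_CUBIC)
b=cv2.resize(w["img"][140:290,190:290,::-1],(300,450),interpolation=cv2.INTER_CUBIC)
m=np.zeros((500,800,3),np.uint8);m[:,:500]=a;m[:450,500:]=b
cv2.imwrite("pics/m4.png",m);print(bot.get_obs()["eef_pos"])
E
```

```text
[0.56038808 0.11894956 0.24299695]
```

View pics/m4.png

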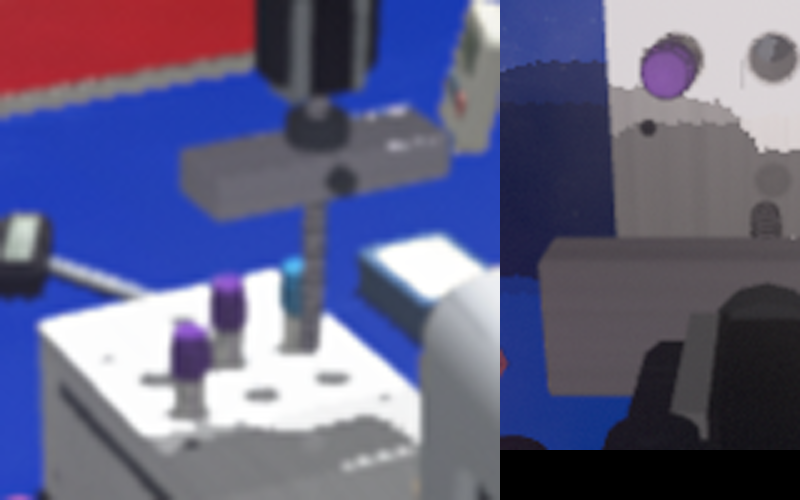

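The side view shows the long rod hanging at (307.4,200.4) directly above the right well at (307.4,218.4). In the wrist view the well is at crop (772,180) and the rod tip at about (766,206). I'll convert these to metres.

```bash
python3 - <<'E'
from h import *
w=np.load("pics/w4.npz");s=np.load("pics/s4.npz")
f=lambda l:(np.array(l)+.5)/3-.5+[190,140]
f=lambda l:(np.array(l)-[500,0]+.5)/3-.5+[190,140]
W=at_z(w,f([(772,181)]),.085);print("well w",W)
for z in(.115,.120,.125):print("tip w",z,at_z(w,f([(766,208)]),z))
g=lambda l:(np.array(l)+.5)/5-.5+[245,130]
for z in(.115,.12,.125):print("tip s",z,at_z(s,g([(312,351)]),z))
s2=np.load("pics/s2.npz");print("well s",at_z(s2,(np.array([(579,548)])+.5)/8-.5+[235,150],.085))
print(proj(w,[(.5606,.1147,.085)]),f([(772,181)]))
E
```

```text
well w [[0.56173572 0.11607729 0.085     ]]
tip w 0.115 [[0.55996805 0.11569385 0.115     ]]
tip w 0.12 [[0.55961777 0.11719181 0.12      ]]
tip w 0.125 [[0.5592675  0.11868976 0.125     ]]
tip s 0.115 [[0.56245187 0.12701346 0.115     ]]
tip s 0.12 [[0.56003585 0.11791001 0.12      ]]
tip s 0.125 [[0.55761983 0.10880656 0.125     ]]
well s [[0.55957465 0.11372246 0.085     ]]
[[278.8585564  201.04768644]] [[280.33333333 200.        ]]
```

Call:
jog_arm --pt "0.0006 -0.0005 -0.008 0 0 0 0" --pt "0 0 -0.01 0 0 0 0" --pt "0 0 -0.01 0 0 0 0" --pt "0 0 -0.003 0 0 0 0" --pt "0 0 -0.002 0 0 0 0" --pt "0 0 0 0 0 0 0"

```text
t: 15.15
eef_pos: [0.5616, 0.1175, 0.2106]
tool_rot: [-0.0, 0.616, 0.788, -0.0]
contact_force: [-0.2, 0.3, -0.7]
gripper_width: 0.155
grasp_force: 53.1
```

Call:
jog_arm --pt "0 0 -0.001 0 0 0 0" --pt "0 0 -0.001 0 0 0 0"

```text
t: 15.35
eef_pos: [0.5619, 0.1176, 0.2091]
tool_rot: [0.0, 0.616, 0.788, 0.0]
contact_force: [0.2, -0.7, -1.7]
gripper_width: 0.152
grasp_force: 53.1
```

Call:
jog_arm --pt "0 0 -0.001 0 0 0 0" --pt "0 0 -0.001 0 0 0 0"

```text
t: 15.55
eef_pos: [0.5617, 0.1175, 0.2069]
tool_rot: [0.0, 0.616, 0.788, 0.0]
contact_force: [0.3, 0.4, -2.4]
gripper_width: 0.155
grasp_force: 53.1
```

Call:
jog_arm --pt "0 0 -0.001 0 0 0 0"

```text
t: 15.65
eef_pos: [0.5616, 0.1175, 0.2058]
tool_rot: [0.0, 0.616, 0.788, 0.0]
contact_force: [-0.7, -0.6, -1.8]
gripper_width: 0.161
grasp_force: 53.1
```

Call:
jog_arm --pt "0 0 -0.001 0 0 0 0" --pt "0 0 -0.001 0 0 0 0"

```text
t: 15.85
eef_pos: [0.5616, 0.1175, 0.2037]
tool_rot: [0.0, 0.616, 0.788, -0.0]
contact_force: [0.2, -0.5, -2.4]
gripper_width: 0.152
grasp_force: 53.1
```

Call:
jog_arm --pt "0 0 -0.001 0 0 0 0" --pt "0 0 -0.001 0 0 0 0"

```text
t: 16.05
eef_pos: [0.5616, 0.1175, 0.2017]
tool_rot: [-0.0, 0.616, 0.788, 0.0]
contact_force: [-0.5, -0.1, -2.0]
gripper_width: 0.156
grasp_force: 53.1
```

The rod is in the right well. Going down to about 36 mm depth, then in small steps.

Call:
jog_arm --pt "0 0 -0.003 0 0 0 0" --pt "0 0 -0.004 0 0 0 0" --pt "0 0 -0.004 0 0 0 0" --pt "0 0 -0.004 0 0 0 0" --pt "0 0 0 0 0 0 0"

```text
t: 16.55
eef_pos: [0.5611, 0.1174, 0.186]
tool_rot: [-0.0, 0.616, 0.788, -0.001]
contact_force: [0.3, 0.3, -1.7]
gripper_width: 0.157
grasp_force: 53.1
```

Call:
jog_arm --pt "0 0 -0.004 0 0 0 0" --pt "0 0 -0.004 0 0 0 0" --pt "0 0 -0.004 0 0 0 0" --pt "0 0 -0.002 0 0 0 0" --pt "0 0 0 0 0 0 0"

```text
t: 17.05
eef_pos: [0.5613, 0.1175, 0.1724]
tool_rot: [-0.0, 0.616, 0.788, -0.0]
contact_force: [0.6, -0.2, -2.4]
gripper_width: 0.158
grasp_force: 53.1
```

Call:
jog_arm --pt "0 0 -0.001 0 0 0 0" --pt "0 0 -0.001 0 0 0 0"

```text
t: 17.25
eef_pos: [0.5617, 0.1176, 0.1709]
tool_rot: [0.0, 0.616, 0.788, 0.0]
contact_force: [0.2, -0.5, -2.1]
gripper_width: 0.158
grasp_force: 53.1
```

Call:
jog_arm --pt "0 0 -0.001 0 0 0 0"

```text
t: 17.35
eef_pos: [0.5617, 0.1175, 0.1698]
tool_rot: [0.0, 0.616, 0.788, 0.0]
contact_force: [0.0, 0.0, -1.6]
gripper_width: 0.158
grasp_force: 53.1
```

Call:
jog_arm --pt "0 0 -0.001 0 0 0 0" --pt "0 0 -0.001 0 0 0 0"

```text
t: 17.55
eef_pos: [0.5616, 0.1175, 0.1677]
tool_rot: [0.0, 0.616, 0.788, 0.0]
contact_force: [0.4, 0.3, -2.4]
gripper_width: 0.156
grasp_force: 53.1
```

Call:
jog_arm --pt "0 0 -0.001 0 0 0 0" --pt "0 0 -0.001 0 0 0 0"

```text
t: 17.75
eef_pos: [0.5616, 0.1175, 0.1657]
tool_rot: [-0.0, 0.616, 0.788, 0.0]
contact_force: [-0.2, -0.8, -1.9]
gripper_width: 0.156
grasp_force: 53.1
```

Call:
jog_arm --pt "0 0 -0.001 0 0 0 0" --pt "0 0 -0.001 0 0 0 0"

```text
t: 17.95
eef_pos: [0.5616, 0.1175, 0.1637]
tool_rot: [0.0, 0.616, 0.788, 0.0]
contact_force: [-0.1, -0.3, -1.7]
gripper_width: 0.156
grasp_force: 53.1
```

Call:
jog_arm --pt "0 0 -0.001 0 0 0 0" --pt "0 0 -0.001 0 0 0 0"

```text
t: 18.15
eef_pos: [0.5616, 0.1175, 0.1617]
tool_rot: [-0.0, 0.616, 0.788, 0.0]
contact_force: [1.0, -0.1, -3.4]
gripper_width: 0.153
grasp_force: 53.1
```

Call:
jog_arm --pt "0 0 -0.001 0 0 0 0" --pt "0 0 -0.001 0 0 0 0"

```text
t: 18.35
eef_pos: [0.5616, 0.1175, 0.1597]
tool_rot: [-0.0, 0.616, 0.788, -0.0]
contact_force: [-0.6, -0.3, -2.2]
gripper_width: 0.154
grasp_force: 53.1
```

Call:
jog_arm --pt "0 0 -0.001 0 0 0 0" --pt "0 0 -0.001 0 0 0 0"

```text
t: 18.55
eef_pos: [0.5616, 0.1175, 0.1578]
tool_rot: [0.0, 0.616, 0.788, 0.0]
contact_force: [-0.3, -0.1, 4.9]
gripper_width: 0.158
grasp_force: 54.0
```

Call:
jog_arm --pt "0 0 -0.0005 0 0 0 0" --pt "0 0 0 0 0 0 0"

```text
t: 18.75
eef_pos: [0.5618, 0.1175, 0.1577]
tool_rot: [0.0, 0.616, 0.788, 0.0]
contact_force: [-1.1, -1.3, 3.6]
gripper_width: 0.153
grasp_force: 54.0
```

Call:
jog_arm --pt "0 0 -0.0005 0 0 0 0" --pt "0 0 -0.0005 0 0 0 0"

```text
t: 18.95
eef_pos: [0.5621, 0.1176, 0.1574]
tool_rot: [0.0, 0.616, 0.788, 0.001]
contact_force: [-2.1, -0.4, 13.1]
gripper_width: 0.152
grasp_force: 55.3
```

The right well bottoms at TCP z≈0.1577 with the same rod extension. That is about 17 mm shallower, with the bar hovering, so the left well is the deeper. Back to the left.

Call:
jog_arm --pt "0 0 0.006 0 0 0 0" --pt "0 0 0.012 0 0 0 0" --pt "0 0 0.016 0 0 0 0" --pt "0 0 0.016 0 0 0 0" --pt "0 0 0.016 0 0 0 0" --pt "0 0 0.016 0 0 0 0" --pt "0 0 0.016 0 0 0 0" --pt "0 0 0.01 0 0 0 0" --pt "0 0 0 0 0 0 0"

```text
t: 19.85
eef_pos: [0.5624, 0.1177, 0.266]
tool_rot: [0.001, 0.616, 0.788, 0.001]
contact_force: [0.9, 0.1, -1.6]
gripper_width: 0.153
grasp_force: 53.2
```

Call:
jog_arm --pt "-0.0032 0.0143 0 0 0 0 0" --pt "-0.004 0.015 0 0 0 0 0" --pt "-0.004 0.016 0 0 0 0 0" --pt "-0.004 0.016 0 0 0 0 0" --pt "-0.004 0.016 0 0 0 0 0" --pt "-0.004 0.016 0 0 0 0 0" --pt "-0.004 0.012 0 0 0 0 0" --pt "0 0 0 0 0 0 0" --pt "0 0 0 0 0 0 0" --pt "0 0 0 0 0 0 0"

```text
t: 20.85
eef_pos: [0.5347, 0.2217, 0.2643]
tool_rot: [0.0, 0.616, 0.787, -0.0]
contact_force: [-0.4, 0.1, -1.7]
gripper_width: 0.153
grasp_force: 53.2
```

Call:
jog_arm --pt "0 0.0007 -0.01 0 0 0 0" --pt "0 0 -0.014 0 0 0 0" --pt "0 0 -0.014 0 0 0 0" --pt "0 0 -0.01 0 0 0 0" --pt "0 0 -0.005 0 0 0 0" --pt "0 0 0 0 0 0 0"

```text
t: 21.45
eef_pos: [0.5339, 0.2232, 0.2102]
tool_rot: [-0.0, 0.616, 0.788, -0.001]
contact_force: [-1.3, 0.1, -2.2]
gripper_width: 0.154
grasp_force: 53.1
```

Call:
jog_arm --pt "0 0 -0.002 0 0 0 0" --pt "0 0 -0.001 0 0 0 0" --pt "0 0 -0.001 0 0 0 0"

```text
t: 21.75
eef_pos: [0.5346, 0.2236, 0.2077]
tool_rot: [0.0, 0.616, 0.788, 0.0]
contact_force: [0.3, -0.3, -2.2]
gripper_width: 0.16
grasp_force: 53.1
```

Call:
jog_arm --pt "0 0 -0.001 0 0 0 0" --pt "0 0 -0.001 0 0 0 0"

```text
t: 21.95
eef_pos: [0.5345, 0.2236, 0.2054]
tool_rot: [0.0, 0.616, 0.788, 0.0]
contact_force: [-0.7, -1.0, -1.6]
gripper_width: 0.154
grasp_force: 53.1
```

Call:
jog_arm --pt "0 -0.0008 -0.001 0 0 0 0" --pt "0 0 -0.001 0 0 0 0" --pt "0 0 -0.002 0 0 0 0" --pt "0 0 0 0 0 0 0"

```text
t: 22.35
eef_pos: [0.5342, 0.2226, 0.201]
tool_rot: [-0.0, 0.616, 0.788, -0.0]
contact_force: [-0.5, -0.2, -2.8]
gripper_width: 0.154
grasp_force: 53.1
```

Call:
jog_arm --pt "0 0 -0.002 0 0 0 0" --pt "0 0 -0.003 0 0 0 0" --pt "0 0 -0.003 0 0 0 0" --pt "0 0 0 0 0 0 0"

```text
t: 22.75
eef_pos: [0.5341, 0.2226, 0.1927]
tool_rot: [-0.0, 0.616, 0.788, -0.0]
contact_force: [0.1, 0.2, -2.5]
gripper_width: 0.154
grasp_force: 53.1
```

Now in. Going down to about 0.1455, then gently.

Call:
jog_arm --pt "0 0 -0.004 0 0 0 0" --pt "0 0 -0.006 0 0 0 0" --pt "0 0 -0.006 0 0 0 0" --pt "0 0 -0.006 0 0 0 0" --pt "0 0 -0.006 0 0 0 0" --pt "0 0 -0.006 0 0 0 0" --pt "0 0 -0.006 0 0 0 0" --pt "0 0 -0.004 0 0 0 0" --pt "0 0 -0.003 0 0 0 0" --pt "0 0 0 0 0 0 0"

```text
t: 23.75
eef_pos: [0.5342, 0.2227, 0.1459]
tool_rot: [-0.0, 0.616, 0.788, -0.0]
contact_force: [-0.3, 0.4, -1.6]
gripper_width: 0.152
grasp_force: 53.1
```

Call:
jog_arm --pt "0 0 -0.001 0 0 0 0" --pt "0 0 -0.001 0 0 0 0" --pt "0 0 0 0 0 0 0"

```text
t: 24.05
eef_pos: [0.5344, 0.2228, 0.1444]
tool_rot: [0.0, 0.616, 0.788, 0.0]
contact_force: [-0.7, -0.9, -2.4]
gripper_width: 0.154
grasp_force: 53.1
```

Call:
jog_arm --pt "0 0 -0.001 0 0 0 0" --pt "0 0 -0.001 0 0 0 0" --pt "0 0 0 0 0 0 0"

```text
t: 24.35
eef_pos: [0.5343, 0.2227, 0.1422]
tool_rot: [-0.0, 0.616, 0.788, -0.0]
contact_force: [0.1, -0.3, -1.5]
gripper_width: 0.155
grasp_force: 53.1
```

Call:
jog_arm --pt "0 0 -0.0005 0 0 0 0" --pt "0 0 -0.0005 0 0 0 0" --pt "0 0 0 0 0 0 0"

```text
t: 24.65
eef_pos: [0.5345, 0.2227, 0.1413]
tool_rot: [0.0, 0.616, 0.788, 0.0]
contact_force: [0.1, -0.3, -2.6]
gripper_width: 0.151
grasp_force: 53.2
```

Call:
jog_arm --pt "0 0 -0.0005 0 0 0 0" --pt "0 0 -0.0005 0 0 0 0" --pt "0 0 0 0 0 0 0"

```text
t: 24.95
eef_pos: [0.5347, 0.2228, 0.141]
tool_rot: [0.0, 0.616, 0.788, 0.0]
contact_force: [-1.3, -0.4, 5.2]
gripper_width: 0.155
grasp_force: 54.4
```

Call:
jog_arm --pt "0 0 -0.0005 0 0 0 0" --pt "0 0 -0.0005 0 0 0 0" --pt "0 0 -0.0003 0 0 0 0" --pt "0 0 0 0 0 0 0"

```text
t: 25.35
eef_pos: [0.5347, 0.2228, 0.1408]
tool_rot: [-0.0, 0.616, 0.788, 0.001]
contact_force: [-5.0, -1.8, 14.6]
gripper_width: 0.157
grasp_force: 55.6
```

Firm stop at 14.6 N, the same height as before. I'll relax the press, release and lift straight up.

Call:
jog_arm --pt "0 0 0.0006 0 0 0 0" --pt "0 0 0.0005 0 0 0 0" --pt "0 0 0 0 0 0 0"

```text
t: 25.65
eef_pos: [0.5347, 0.2228, 0.141]
tool_rot: [0.0, 0.616, 0.788, 0.0]
contact_force: [-2.0, -1.7, 7.8]
gripper_width: 0.155
grasp_force: 54.3
```

Call:
jog_arm --pt "0 0 0 0 0 0 0.3" --pt "0 0 0 0 0 0 0.5" --pt "0 0 0 0 0 0 0.6" --pt "0 0 0 0 0 0 0.6" --pt "0 0 0.01 0 0 0 0.6" --pt "0 0 0.02 0 0 0 0.6" --pt "0 0 0.03 0 0 0 0.6" --pt "0 0 0.03 0 0 0 0.6" --pt "0 0 0.03 0 0 0 0.6" --pt "0 0 0.03 0 0 0 0.6"

```text
t: 26.65
eef_pos: [0.5343, 0.2225, 0.2921]
tool_rot: [0.0, 0.616, 0.788, 0.0]
contact_force: [-0.2, 0.7, -0.4]
gripper_width: 0.6
grasp_force: 0.0
```

```bash
python3 - <<'E'
from station import bot
from h import *
w=bot.read_camera("wrist");s=bot.read_camera("side")
a=cv2.resize(s["img"][140:240,250:330,::-1],(400,500),interpolation=cv2.INTER_CUBIC)
b=cv2.resize(w["img"][120:320,200:360,::-1],(400,500),interpolation=cv2.INTER_CUBIC)
cv2.imwrite("pics/m5.png",np.hstack([a,b]));o=bot.get_obs();print(o["eef_pos"],o["t"])
E
```

```text
[0.53667862 0.22336609 0.29539506] 26.75
```

View pics/m5.png

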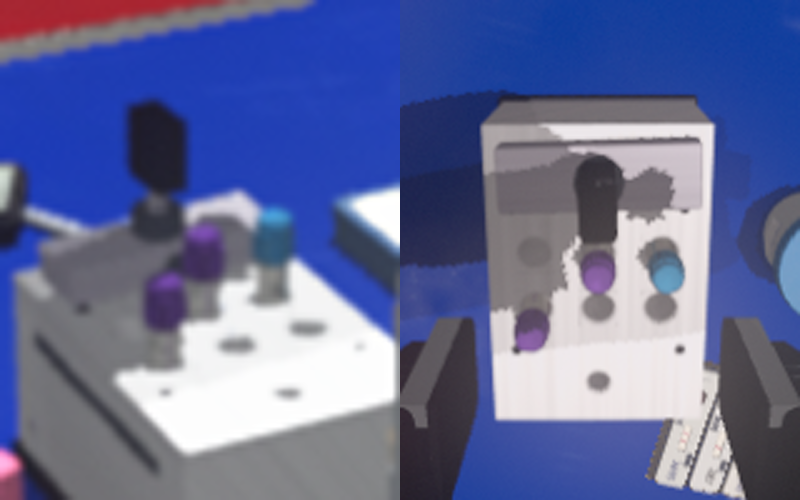

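The gauge stands in the left well with its bar flat across the block's end, head upright at (597,190), tubes untouched and the gripper clear. Handing in.

Call:
jog_arm --pt "0 0 0 0 0 0 0.6" --pt "0 0 0 0 0 0 0.6"

```text
t: 26.95
eef_pos: [0.5338, 0.2225, 0.2894]
tool_rot: [-0.0, 0.616, 0.788, -0.001]
contact_force: [-1.3, -0.1, 0.7]
gripper_width: 0.603
grasp_force: 0.0
```

```bash
python3 -c "
from station import bot
print(bot.hand_in())"
```

```text
the job is handed in; nothing more can be done
None
```

The job is handed in: the left well is deeper (about 67 mm against about 50 mm, estimated from arm heights), and the gauge stands in it, bar flat and rod on the bottom, tubes unmoved; I felt the right-hand bottom with the rod still at its left-well extension, so there the bar hovered about 17 mm up instead of lying flat.

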